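Empty the gate tray of wooden blanks

ROBOT

A 6-joint arm with a two-finger parallel gripper is mounted at the origin on the work surface. World frame = base frame: x ahead of the robot, y to its left, z up, the work surface at z = 0. Lengths are in m, angles in rad, forces in N, time in s.
With the tool pointing down it reaches from about 0.3 to 0.775 m from the base axis. Payload 14.6 kg.
Tool frame: the origin (TCP) lies on the mounting face of the last link; the fingertips stand 199 mm ahead of it and the grasp point (between the pads) lies 180 mm ahead of it; z points along the fingers, y is the line along which they close (so a half turn about z gives the same grasp; the last joint's range is limited). The gripper opens to 94 mm and grips with 3 to 60 N. Pads are 16 mm wide; open, the fingers measure 119 mm over their backs; the gripper's body (75 mm by 177 mm) begins 78 mm behind the grasp point.
Start: joints at [1.113, 0.3, 1.521, -0, 1.321, -0.067], TCP at [0.21, 0.509, 0.405] pointing down, gripper open.
Joint ranges: [-3.03, 3.03], [-0.79, 2.21], [0.23, 2.52], [-1.04, 4.18], [0, 3.07], [-2.55, 2.55]. Speed limits (rad/s): [2.22, 2.22, 2.57, 3.14, 3.14, 3.14].

INTERFACE

Orientations are given as [roll, pitch, yaw] about the fixed x, y, z axes, in that order (R = Rz(yaw) Ry(pitch) Rx(roll)).
In Python, from station import get_obs, camera, hand_in gives the robot as it stands.
- The arm moves only by the tool apply_moves, never from a script. Its argument "increments" is a list of rows, each an object of numbers: "tx", "ty", "tz": the shift along the tool's x, y, z as a fraction of full scale; "ax", "ay", "az": the turn, a rotation vector about the tool's x, y, z as a fraction of full scale. In form: [{"tx": .., "ty": .., "tz": .., "ax": .., "ay": .., "az": ..}, ...]. A call has 1 to 12 rows; each row shifts and turns the commanded pose from where the row before left it, along the tool's axes as they then stand; what a row does not reach is not made up. Full scale, the value 1, is 30 mm for a shift and 5 degrees for a turn. A row lasts 1/8 s, in which the tool goes at most 62.5 mm and 10.7 degrees, less where a joint would pass 70% of its speed; a pose out of reach is approached as far as the arm can. A call with a number of a shift or a turn outside -1 to 1 is refused whole. A call with a gripper value outside its range is refused whole. "jaw" is the closure, from 0 (fully open) to 1 (shut), set as the call begins (left out, the last holds). The fingers move at their own pace and stop on an object; "force" is the grip in N (left out, the last holds). Time passes only in rows, so rows that do not move let the fingers close. It gives the time, the measured TCP pose, the force, the opening and the grip force at its end, in the units of the state.
- get_obs(): the state, without advancing time (a new reading comes with each control period).
- camera(name): name is "scene" or "top"; returns a dict with "pixels" (400x640x3 uint8, red, green, blue), "camera_matrix" (3x3 intrinsics, pixels), "R" (3x3) and "t" (3): a world point X has camera coordinates R X + t. Camera axes: x right, y down, z forward; pixel columns grow to the right and rows downward; lengths in m; the calibration is good to about 2 mm. A picture is of the moment at which its call begins. There is no depth.
- hand_in(): hands the job in; it is judged then, once.
The state is a dict: "time_s": time; "qpos": joint angles; "joint_vel": joint speeds; "tau": joint torques, N m; "ee_pos": TCP position; "eef_rot": TCP orientation; "force": force on the tool from outside, world axes, zero at the start; "moment": the same for the moment, N m; "grip_width": finger opening in m; "grip_force": force on a finger pad.
Only numpy, scipy, OpenCV 4.12 (cv2) and the standard library are available. Lean on these libraries where they do the work, as an engineer would, in place of code of your own. Each camera call takes 0.05 s, during which the arm holds its last target. There are 200 camera calls.

TASK

Fold down the end gate of the aluminium tipping tray while the tray lies flat, then lift the tray by its black grip so that both wooden blanks slide out over the lowered gate into the grey bin. Do not handle the blanks themselves. Finish with the tray lying flat again on its cradle and the gate left down.

Things in the scene. Friction and masses are not known exactly. Their poses are not given: they have to be found in the camera images.
- stand: Plywood cradle, 170 x 235 mm base, fixed to the bench; it carries the tipping tray, an aluminium tray about 130 mm wide (x) and 200 mm long (y), y -100 to +100 mm, with its inner floor 120 mm above the bench and side and rear walls 34 mm high, 4 mm thick. The origin is on the bench under the middle of the tray. Its +y axis points to the tray's rear (grip) end, -y to the gate end, z up.
- tray (a joint): Tip angle of the tray in rad: 0 lying flat on the cradle, growing as the grip (+y) end is lifted, stop at 0.8. The hinge axis is parallel to the cradle's x axis, at y = -100 mm, z = 112 mm in the cradle's frame (under the gate end). Lifting the grip takes about 3 N; the tray sinks back by its weight when let go. Wood slides on the tray from about 13 to 20 degrees on.
- gate (a joint): Angle of the end gate relative to the tray in rad: 0 upright (closed), about 1.57 folded down outward in line with the tray floor, stop at 1.6. The gate is a plain aluminium plate 132 mm wide, 4 mm thick, hinged along its lower edge at y = -104 mm, z = 115 mm in the cradle's frame, its axis parallel to x. Its light friction hinge has no latch: pushed outward (towards -y) from inside by more than about 20 degrees it folds down by its own weight.
- gate_edge (a point): Middle of the gate's upper edge, 54 mm from the gate's hinge. Upright it stands 49 mm above the tray floor, 15 mm above the tray's side walls.
- tray_grip (a point): Centre of the tray's black grip: a round bar 28 mm in diameter and 22 mm long, its axis parallel to the cradle's x, to be pinched by its flat ends from above (22 mm wide, fingers closing along x). It may turn between the fingers. With the tray flat it lies at y = +132 mm, z = 158 mm in the cradle's frame, 32 mm behind the rear wall's outer face; it moves with the tray on a radius of 237 mm about the tray's hinge.
- bin: Open grey plastic bin in front of the gate end, fixed, 170 mm (x) x 190 mm (y) x 70 mm high, walls and floor 4 mm. Origin at the centre of its underside, z up, y along its long side.
- blank_a: Round wooden blank, 44 mm in diameter, 12 mm thick, about 16 g, lying in the tray at the start. Origin at the centre of its underside, z along its axis.
- blank_b: The second, identical wooden blank in the tray.
Things that resemble listed ones, but are neither listed nor needed, are in the scene too. Leave any turquoise or yellow look-alike of the blank_a alone.

How it is judged:
By the outcome, as a careful person would: the job done as asked, in the order asked, and still so for the second after the job is handed in, with the robot touching nothing.
It also fails if it takes over 48 s, if anything falls off the work surface, if the arm or the gripper's body presses on something with over 40 N, if the wrist force passes 120 N, or if a joint passes its speed limit or range.

## Working session

There is one attempt and no reset: what is moved stays moved. The work goes in short steps, Python scripts to look and compute and a tool call to move; the robot and the scene stay as the last step left them, time stands still between calls to the robot, and variables do not carry over. Pictures are saved under pics/ and viewed, at most 10 in all, crops included, and the job is handed in when it is done.

Besides the shell and the picture viewer there is one more tool, called after "Call:" as name(argument=value, ...), one argument or row to a line, values as JSON. apply_moves: Moves the arm, as the interface text tells. Its arguments: {"type":"object","properties":{"increments":{"type":"array"},"jaw":{"type":"number"},"force":{"type":"number"}},"required":["increments"]}

```bash
mkdir -p pics; ls; python3 - <<'E'
from station import *
import cv2,numpy as np
for n in("scene","top"):
    c=camera(n); cv2.imwrite(f"pics/{n}0.png",c["pixels"][:,:,::-1]); print(n,c["camera_matrix"],c["R"],c["t"])
    np.savez(f"{n}0.npz",**c)
print(get_obs())
E
```

```text
pics
scene [[415.64622129   0.         316.66172742]
 [  0.         415.64622129 206.03819149]
 [  0.           0.           1.        ]] [[ 0.54103761  0.84098197  0.00525705]
 [ 0.6776797  -0.43225993 -0.59489627]
 [-0.49802462  0.32542385 -0.80378529]] [-0.31926181 -0.26980396  1.24240259]
top [[403.78867222   0.         319.11834525]
 [  0.         403.78867222 202.69363795]
 [  0.           0.           1.        ]] [[-0.01302498 -0.99934008 -0.03390793]
 [-0.99209541  0.01714838 -0.12430863]
 [ 0.12480806  0.03202078 -0.99166406]] [0.05009058 0.53179904 0.84401134]
{'time_s': 0.1, 'qpos': array([ 1.11336595e+00,  3.00393231e-01,  1.52153229e+00, -1.86077100e-05,
        1.32068572e+00, -6.65932183e-02]), 'joint_vel': array([ 2.26812464e-04, -2.19169780e-03, -3.01776619e-03, -9.98547707e-04,
        8.28113430e-05, -6.48723502e-05]), 'tau': array([-3.03911329e-04, -5.32643151e+01, -3.53281188e+01,  7.09141698e-02,
        2.35291250e-02, -5.97780036e-05]), 'ee_pos': array([0.20951431, 0.50849294, 0.40414957]), 'eef_rot': array([-3.14057512e+00, -4.97972371e-05,  2.75076008e+00]), 'force': array([0.1739725 , 0.70673929, 0.18436375]), 'moment': array([-0.00299952, -0.01602234, -0.04961712]), 'grip_force': 0.0, 'grip_width': 0.0939031856385947}
```

View pics/scene0.png

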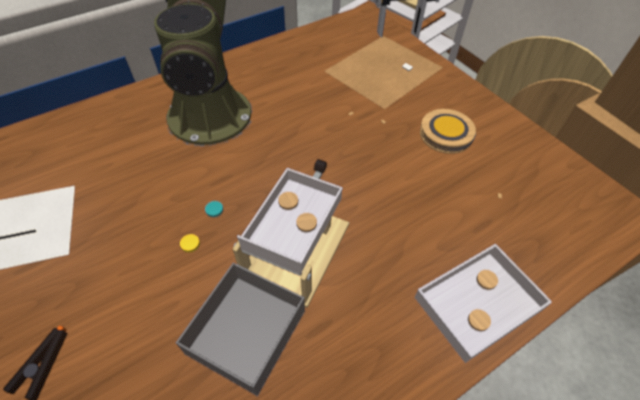

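View pics/top0.png

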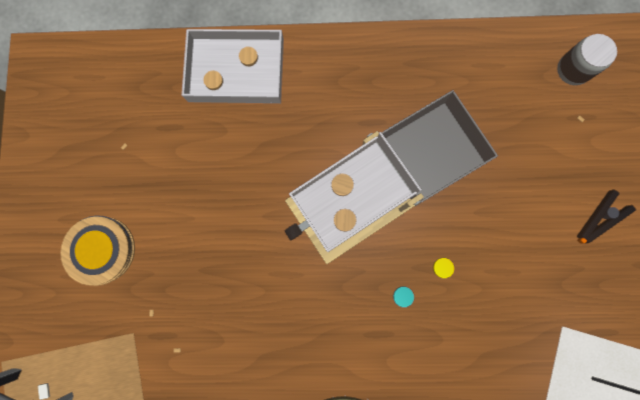

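The scene view shows the tray at (295,220) with its black grip at (320,166) and the bin at (243,325). In the top view the tray is at (355,193), the grip at (294,231), the gate edge runs from (380,137) to (418,192) and the bin is at (438,147). The tray at the table's edge is a decoy.

```bash
cat > h.py <<'E'
import numpy as np,cv2
def ray(c,u):
    d=np.linalg.inv(c["camera_matrix"])@[u[0],u[1],1]; R=c["R"]; return -R.T@c["t"],R.T@d
def onz(c,u,z):
    o,d=ray(c,u); return o+d*(z-o[2])/d[2]
def tri(c1,u1,c2,u2):
    P=[c["camera_matrix"]@np.c_[c["R"],c["t"]] for c in(c1,c2)]
    X=cv2.triangulatePoints(P[0],P[1],np.float64(u1).reshape(2,1),np.float64(u2).reshape(2,1))[:,0]; return X[:3]/X[3]
def proj(c,X):
    p=c["camera_matrix"]@(c["R"]@X+c["t"]); return p[:2]/p[2]
def black(c,box,th=60):
    x0,y0,x1,y1=box; m=(c["pixels"][y0:y1,x0:x1].max(2)<th).astype(np.uint8)
    n,l,s,ce=cv2.connectedComponentsWithStats(m); i=1+s[1:,4].argmax(); return ce[i]+[x0,y0],s[i]
E
python3 - <<'E'
from h import *
S=np.load("scene0.npz");T=np.load("top0.npz")
gs,a=black(S,(305,150,335,185));gt,b=black(T,(278,218,308,246))
print(gs,a,gt,b); G=tri(S,gs,T,gt);print("grip",G,proj(S,G)-gs,proj(T,G)-gt)
# tray: light floor in top
p=T["pixels"].astype(int); m=((p.min(2)>140)&(p.max(2)-p.min(2)<40)).astype(np.uint8); m[:,:270]=0;m[:,440:]=0;m[:110]=0;m[270:]=0
m=cv2.morphologyEx(m,cv2.MORPH_CLOSE,np.ones((15,15)))
n,l,s,ce=cv2.connectedComponentsWithStats(m);i=1+s[1:,4].argmax()
c=max(cv2.findContours((l==i).astype(np.uint8),0,1)[0],key=cv2.contourArea)
r=cv2.boxPoints(cv2.minAreaRect(c));print(r)
for z in(.12,.154):
  q=np.array([onz(T,u,z) for u in r]);print(z,q.round(4),np.linalg.norm(np.diff(q,axis=0),axis=1))
for u in [(291,195),(379,137),(418,192),(330,249)]:print(u,onz(T,u,.154).round(4))
for u in [(379,136),(419,192)]:print("gate",onz(T,u,.169))
def show(c,box,k,f):
  x0,y0,x1,y1=box;cv2.imwrite(f,cv2.resize(c["pixels"][y0:y1,x0:x1,::-1],None,fx=k,fy=k,interpolation=2))
A=cv2.resize(S["pixels"][140:300,210:370,::-1],(400,400));B=cv2.resize(T["pixels"][110:270,275:435,::-1],(400,400))
cv2.imwrite("pics/crop.png",np.hstack([A,B]))
E
```

```text
[320.03225806 165.84946237] [10 11 11 11 93] [292.84848485 231.51515152] [  8   7  15  14 132]
grip [0.46419783 0.08795415 0.15936484] [-0.31964694  0.04812471] [-0.36474964 -0.17915747]
[[280.76923 198.1538 ]
 [382.30768 130.4615 ]
 [426.30768 196.4615 ]
 [324.76923 264.1538 ]]
0.12 [[ 0.532   0.1147  0.12  ]
 [ 0.6646 -0.0887  0.12  ]
 [ 0.5303 -0.1696  0.12  ]
 [ 0.4024  0.0299  0.12  ]] [0.24280426 0.15682322 0.23697654]
0.154 [[ 0.5273  0.1103  0.154 ]
 [ 0.6542 -0.0842  0.154 ]
 [ 0.5256 -0.1616  0.154 ]
 [ 0.4033  0.0292  0.154 ]] [0.23228497 0.15002899 0.22670973]
(291, 195) [0.5329 0.091  0.154 ]
(379, 137) [ 0.6415 -0.0776  0.154 ]
(418, 192) [ 0.5343 -0.1467  0.154 ]
(330, 249) [0.4309 0.0192 0.154 ]
gate [ 0.63903917 -0.07579414  0.169     ]
gate [ 0.5320548 -0.1452612  0.169    ]
```

View pics/crop.png

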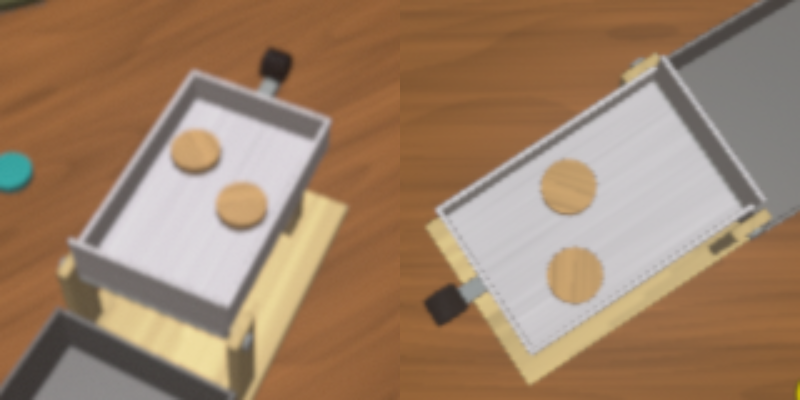

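```bash
python3 - <<'E'
from h import *
T=np.load("top0.npz");S=np.load("scene0.npz")
off=lambda x,y:((x-400)/2.5+275-.3,y/2.5+110-.3)
a,b=onz(T,off(660,58),.169),onz(T,off(763,199),.169)
c,d=onz(T,off(437,210),.154),onz(T,off(532,353),.154)
sf=lambda x,y:(x/2.5+210-.3,y/2.5+140-.3)
a2,b2=onz(S,sf(71,241),.169),onz(S,sf(222,308),.169)
print(a,b,c,d,a2)
G=np.array([.4642,.0880,.158])
g=(a+b)/2; r=(c+d)/2
print("gatew",np.linalg.norm(a-b),"rearw",np.linalg.norm(c-d),"mid",g,r,"len",np.linalg.norm((g-r)[:2]),"g-G",np.linalg.norm((g-G)[:2]))
for v in(r-g,G-g): print(np.degrees(np.arctan2(v[1],v[0])))
for v in(a-b,c-d): print(np.degrees(np.arctan2(v[1],v[0])))
for u in [off(568,186),off(575,275)]: print("blank",onz(T,u,.132))
E
```

```text
[ 0.64501035 -0.07542338  0.169     ] [ 0.53701678 -0.14711214  0.169     ] [0.53544897 0.09378591 0.154     ] [0.4274526  0.02384411 0.154     ] [ 0.53814357 -0.14546249  0.169     ]
gatew 0.12962210305831287 rearw 0.12866651510119667 mid [ 0.59101356 -0.11126776  0.169     ] [0.48145078 0.05881501 0.154     ] len 0.2023169583055355 g-G 0.23619762980384765
122.78855438086804
122.47258565455739
33.57717161551746
32.92834887776795
blank [ 0.55570667 -0.00576339  0.132     ]
blank [ 0.48649065 -0.00973373  0.132     ]
```

The grip-to-gate length (236 mm), widths (about 130 mm) and grip height (159 mm) all match the sheet. The cradle origin is at about (0.5355, -0.024), with +y pointing at 122.7°. Turning the tool by 35° makes tool x equal cradle +y and tool y equal cradle +x.

Call:
apply_moves(
  increments=[
    {"az": 1},
    {"az": 1},
    {"az": 1},
    {"az": 1},
    {"az": 1},
    {"az": 1},
    {"az": 1},
    {"tx": -0.5},
    {"tx": -1},
    {"tx": -1},
    {"tx": -1},
    {"tx": -1},
  ],
  jaw=1,
)

```text
schema error: expected keys tx, ty, tz, ax, ay, az
```

Call:
apply_moves(
  increments=[
    {"tx": -1},
    {"tx": -1},
    {"tx": -1},
    {"tx": -1},
    {"tx": -1},
    {"tx": -1},
    {"tx": -1},
    {"tx": -1},
    {"tx": -1},
    {"tx": -1},
    {"tx": -1},
    {"tx": -1},
  ],
)

```text
schema error: expected keys tx, ty, tz, ax, ay, az
```

Call:
apply_moves(
  increments=[
    {"tx": -1},
    {"tx": -1},
    {"tx": -1},
    {"tx": -1},
    {"tx": -1},
    {"tx": -0.5},
    {},
    {},
  ],
)

```text
schema error: expected keys tx, ty, tz, ax, ay, az
```

```bash
cat >> h.py <<'E'
a=np.radians(122.7);E=np.array([np.cos(a),np.sin(a)]);F=np.array([np.sin(a),-np.cos(a)])
def st(o):
    d=o["ee_pos"][:2]-[.5355,-.0238]
    print("t",o["time_s"],"cradle x,y",(d@F).round(4),(d@E).round(4),"tipz",(o["ee_pos"][2]-.199).round(4),"rpy",np.degrees(o["eef_rot"]).round(2),"f",o["force"].round(1),o["grip_width"],o["grip_force"])
E
python3 -c "
from h import *;from station import *
st(get_obs())"
```

```text
t 0.1 cradle x,y 0.0132 0.624 tipz 0.2051 rpy [-179.94   -0.    157.61] f [0.2 0.7 0.2] 0.0939031856385947 0.0
```

Call:
apply_moves(
  increments=[
    {"tx": 0, "ty": 0, "tz": 0, "ax": 0, "ay": 0, "az": 1},
    {"tx": 0, "ty": 0, "tz": 0, "ax": 0, "ay": 0, "az": 1},
    {"tx": 0, "ty": 0, "tz": 0, "ax": 0, "ay": 0, "az": 1},
    {"tx": 0, "ty": 0, "tz": 0, "ax": 0, "ay": 0, "az": 1},
    {"tx": 0, "ty": 0, "tz": 0, "ax": 0, "ay": 0, "az": 1},
    {"tx": 0, "ty": 0, "tz": 0, "ax": 0, "ay": 0, "az": 1},
    {"tx": 0, "ty": 0, "tz": 0, "ax": 0, "ay": 0, "az": 1},
    {"tx": -0.5, "ty": 0, "tz": 0, "ax": 0, "ay": 0, "az": 0},
    {"tx": -1, "ty": 0, "tz": 0, "ax": 0, "ay": 0, "az": 0},
    {"tx": -1, "ty": 0, "tz": 0, "ax": 0, "ay": 0, "az": 0},
    {"tx": -1, "ty": 0, "tz": 0, "ax": 0, "ay": 0, "az": 0},
    {"tx": -1, "ty": 0, "tz": 0, "ax": 0, "ay": 0, "az": 0},
  ],
  jaw=1,
)

```text
time_s: 1.6
ee_pos: [0.2829, 0.3932, 0.4045]
eef_rot: [-3.141, 0.0, 2.142]
force: [0.2, -0.0, -0.2]
grip_width: 0.0005
grip_force: 0.0
```

Call:
apply_moves(
  increments=[
    {"tx": -1, "ty": 0, "tz": 0, "ax": 0, "ay": 0, "az": 0},
    {"tx": -1, "ty": 0, "tz": 0, "ax": 0, "ay": 0, "az": 0},
    {"tx": -1, "ty": 0, "tz": 0, "ax": 0, "ay": 0, "az": 0},
    {"tx": -1, "ty": 0, "tz": 0, "ax": 0, "ay": 0, "az": 0},
    {"tx": -1, "ty": 0, "tz": 0, "ax": 0, "ay": 0, "az": 0},
    {"tx": -1, "ty": 0, "tz": 0, "ax": 0, "ay": 0, "az": 0},
    {"tx": -1, "ty": 0, "tz": 0, "ax": 0, "ay": 0, "az": 0},
    {"tx": -1, "ty": 0, "tz": 0, "ax": 0, "ay": 0, "az": 0},
    {"tx": -1, "ty": 0, "tz": 0, "ax": 0, "ay": 0, "az": 0},
    {"tx": -1, "ty": 0, "tz": 0, "ax": 0, "ay": 0, "az": 0},
    {"tx": -1, "ty": 0, "tz": 0, "ax": 0, "ay": 0, "az": 0},
    {"tx": -1, "ty": 0, "tz": 0, "ax": 0, "ay": 0, "az": 0},
  ],
)

```text
time_s: 3.1
ee_pos: [0.4764, 0.0899, 0.4046]
eef_rot: [-3.141, 0.0, 2.142]
force: [-0.9, -0.0, 0.2]
grip_width: 0.0005
grip_force: 0.0
```

```bash
python3 -c "
from h import *;from station import *
st(get_obs())"
```

```text
t 3.1 cradle x,y 0.0117 0.1276 tipz 0.2056 rpy [-179.99    0.    122.73] f [-0.9 -0.   0.2] 0.000472769453957389 0.0
```

Call:
apply_moves(
  increments=[
    {"tx": -1, "ty": -0.1, "tz": 0, "ax": 0, "ay": 0, "az": 0},
    {"tx": -1, "ty": -0.1, "tz": 0, "ax": 0, "ay": 0, "az": 0},
    {"tx": -1, "ty": -0.1, "tz": 0, "ax": 0, "ay": 0, "az": 0},
    {"tx": -1, "ty": -0.1, "tz": 0, "ax": 0, "ay": 0, "az": 0},
    {"tx": -1, "ty": 0, "tz": 0, "ax": 0, "ay": 0, "az": 0},
    {"tx": -1, "ty": 0, "tz": 0, "ax": 0, "ay": 0, "az": 0},
    {"tx": 0, "ty": 0, "tz": 0.6, "ax": 0, "ay": 0, "az": 0},
    {"tx": 0, "ty": 0, "tz": 0.7, "ax": 0, "ay": 0, "az": 0},
    {"tx": 0, "ty": 0, "tz": 0.6, "ax": 0, "ay": 0, "az": 0},
    {"tx": 0, "ty": 0, "tz": 0, "ax": 0, "ay": 0, "az": 0},
  ],
)

```text
time_s: 4.35
ee_pos: [0.5628, -0.0668, 0.3465]
eef_rot: [-3.14, -0.002, 2.141]
force: [0.8, -0.4, -0.7]
grip_width: 0.0006
grip_force: 0.0
```

Call:
apply_moves(
  increments=[
    {"tx": -0.5, "ty": 0, "tz": 0, "ax": 0, "ay": 0, "az": 0},
    {"tx": -0.5, "ty": 0, "tz": 0, "ax": 0, "ay": 0, "az": 0},
    {"tx": -0.4, "ty": 0, "tz": 0, "ax": 0, "ay": 0, "az": 0},
    {"tx": -0.4, "ty": 0, "tz": 0, "ax": 0, "ay": 0, "az": 0},
    {"tx": -0.4, "ty": 0, "tz": 0, "ax": 0, "ay": 0, "az": 0},
    {"tx": -0.4, "ty": 0, "tz": 0, "ax": 0, "ay": 0, "az": 0},
    {"tx": 0, "ty": 0, "tz": 0, "ax": 0, "ay": 0, "az": 0},
    {"tx": 0, "ty": 0, "tz": 0, "ax": 0, "ay": 0, "az": 0},
    {"tx": 0, "ty": 0, "tz": 0, "ax": 0, "ay": 0, "az": 0},
  ],
)

```text
time_s: 5.48
ee_pos: [0.6051, -0.1319, 0.3477]
eef_rot: [3.142, 0.0, 2.14]
force: [-0.9, 0.0, -0.1]
grip_width: 0.0003
grip_force: 0.0
```

```bash
python3 -c "
from h import *;from station import *
st(get_obs())
A=camera('scene')['pixels'][140:300,210:370,::-1];B=camera('top')['pixels'][90:250,285:445,::-1]
cv2.imwrite('pics/c2.png',cv2.resize(np.hstack([A,B]),(800,400)))"
```

```text
t 5.475 cradle x,y 0.0002 -0.1286 tipz 0.1487 rpy [180.     0.   122.63] f [-0.9  0.  -0.1] 0.0003031667017326687 0.0
```

View pics/c2.png

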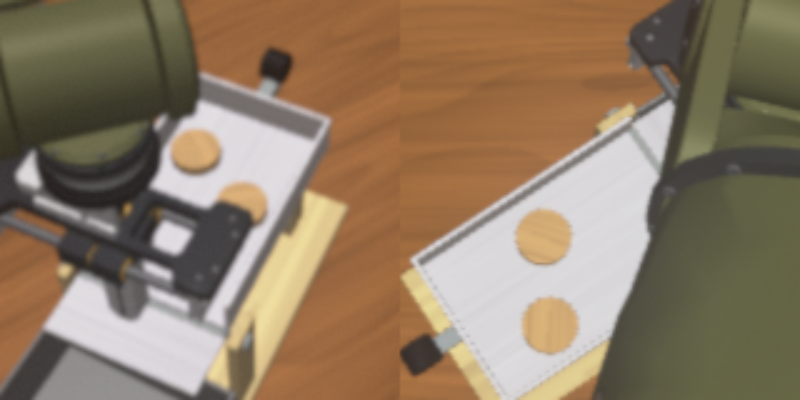

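The gate is now folded down in line with the floor: the plate shows at (130,350) in the left half. Both blanks are still in the tray. I'll rise and move over the grip.

Call:
apply_moves(
  increments=[
    {"tx": 0, "ty": 0, "tz": -1, "ax": 0, "ay": 0, "az": 0},
    {"tx": 0, "ty": 0, "tz": -1, "ax": 0, "ay": 0, "az": 0},
    {"tx": 0.7, "ty": 0, "tz": -0.2, "ax": 0, "ay": 0, "az": 0},
    {"tx": 1, "ty": 0, "tz": 0, "ax": 0, "ay": 0, "az": 0},
    {"tx": 1, "ty": 0, "tz": 0, "ax": 0, "ay": 0, "az": 0},
    {"tx": 1, "ty": 0, "tz": 0, "ax": 0, "ay": 0, "az": 0},
    {"tx": 1, "ty": 0, "tz": 0, "ax": 0, "ay": 0, "az": 0},
    {"tx": 1, "ty": 0, "tz": 0, "ax": 0, "ay": 0, "az": 0},
    {"tx": 1, "ty": 0, "tz": 0, "ax": 0, "ay": 0, "az": 0},
    {"tx": 1, "ty": 0, "tz": 0, "ax": 0, "ay": 0, "az": 0},
    {"tx": 1, "ty": 0, "tz": 0, "ax": 0, "ay": 0, "az": 0},
    {"tx": 0, "ty": 0, "tz": 0, "ax": 0, "ay": 0, "az": 0},
  ],
  jaw=0.4,
)

```text
time_s: 7.08
ee_pos: [0.4638, 0.0887, 0.414]
eef_rot: [3.141, 0.0, 2.142]
force: [0.8, 0.2, 0.1]
grip_width: 0.0562
grip_force: 0.0
```

```bash
python3 -c "
from h import *;from station import *
st(get_obs())
A=camera('scene');T=camera('top')
for c,b in((A,(305,150,335,185)),(T,(278,218,308,246))):print(black(c,b))
cv2.imwrite('pics/c3.png',np.hstack([cv2.resize(A['pixels'][110:310,180:380,::-1],(400,400)),cv2.resize(T['pixels'][90:290,255:455,::-1],(400,400))]))"
```

```text
t 7.075 cradle x,y 0.0004 0.1335 tipz 0.215 rpy [1.7997e+02 1.0000e-02 1.2274e+02] f [0.8 0.2 0.1] 0.05621722153725139 0.0
(array([320.03225806, 165.84946237]), array([10, 11, 11, 11, 93], dtype=int32))Traceback (most recent call last):
  File "<string>", line 5, in <module>
    for c,b in((A,(305,150,335,185)),(T,(278,218,308,246))):print(black(c,b))
                                                                  ~~~~~^^^^^
  File "h.py", line 13, in black
    n,l,s,ce=cv2.connectedComponentsWithStats(m); i=1+s[1:,4].argmax(); return ce[i]+[x0,y0],s[i]
                                                      ~~~~~~~~~~~~~~^^
ValueError: attempt to get argmax of an empty sequence
```

Call:
apply_moves(
  increments=[
    {"tx": 0, "ty": 0, "tz": 0.7, "ax": 0, "ay": 0, "az": 0},
    {"tx": 0, "ty": 0, "tz": 0.7, "ax": 0, "ay": 0, "az": 0},
    {"tx": 0, "ty": 0, "tz": 0.6, "ax": 0, "ay": 0, "az": 0},
    {"tx": 0, "ty": 0, "tz": 0.5, "ax": 0, "ay": 0, "az": 0},
    {"tx": 0, "ty": 0, "tz": 0, "ax": 0, "ay": 0, "az": 0},
    {"tx": 0, "ty": 0, "tz": 0, "ax": 0, "ay": 0, "az": 0},
  ],
)

```text
time_s: 7.92
ee_pos: [0.4648, 0.0875, 0.3392]
eef_rot: [3.141, 0.0, 2.14]
force: [-0.1, -0.6, 0.6]
grip_width: 0.0565
grip_force: 0.0
```

Call:
apply_moves(
  increments=[
    {"tx": 0, "ty": 0, "tz": 0, "ax": 0, "ay": 0, "az": 0},
    {"tx": 0, "ty": 0, "tz": 0, "ax": 0, "ay": 0, "az": 0},
    {"tx": 0, "ty": 0, "tz": 0, "ax": 0, "ay": 0, "az": 0},
    {"tx": 0, "ty": 0, "tz": 0, "ax": 0, "ay": 0, "az": 0},
    {"tx": 0, "ty": 0, "tz": 0, "ax": 0, "ay": 0, "az": 0},
  ],
  jaw=1,
  force=25,
)

```text
time_s: 8.55
ee_pos: [0.4651, 0.088, 0.3391]
eef_rot: [3.138, 0.001, 2.14]
force: [9.7, 7.3, -3.8]
grip_width: 0.022
grip_force: 25.0
```

Call:
apply_moves(
  increments=[
    {"tx": -0.08, "ty": 0.03, "tz": -0.33, "ax": 0, "ay": 0, "az": 0},
    {"tx": -0.08, "ty": 0, "tz": -0.34, "ax": 0, "ay": 0, "az": 0},
    {"tx": -0.11, "ty": 0, "tz": -0.33, "ax": 0, "ay": 0, "az": 0},
    {"tx": -0.11, "ty": 0, "tz": -0.32, "ax": 0, "ay": 0, "az": 0},
    {"tx": -0.14, "ty": 0, "tz": -0.32, "ax": 0, "ay": 0, "az": 0},
    {"tx": -0.14, "ty": 0, "tz": -0.31, "ax": 0, "ay": 0, "az": 0},
    {"tx": -0.11, "ty": 0, "tz": -0.2, "ax": 0, "ay": 0, "az": 0},
    {"tx": -0.11, "ty": 0, "tz": -0.2, "ax": 0, "ay": 0, "az": 0},
    {"tx": -0.11, "ty": 0, "tz": -0.21, "ax": 0, "ay": 0, "az": 0},
    {"tx": 0, "ty": 0, "tz": 0, "ax": 0, "ay": 0, "az": 0},
    {"tx": 0, "ty": 0, "tz": 0, "ax": 0, "ay": 0, "az": 0},
    {"tx": 0, "ty": 0, "tz": 0, "ax": 0, "ay": 0, "az": 0},
  ],
)

```text
time_s: 10.05
ee_pos: [0.4815, 0.0631, 0.4155]
eef_rot: [3.14, 0.001, 2.14]
force: [6.1, 1.1, -4.1]
grip_width: 0.0219
grip_force: 25.0
```

```bash
cat > see.py <<'E'
from h import *;from station import *
import sys
st(get_obs())
A=camera('scene');T=camera('top')
cv2.imwrite(sys.argv[1],np.hstack([cv2.resize(A['pixels'][140:390,160:410,::-1],(400,400)),cv2.resize(T['pixels'][80:280,300:500,::-1],(400,400))]))
E
python3 see.py pics/c4.png
```

```text
t 10.05 cradle x,y 0.0015 0.1023 tipz 0.2165 rpy [1.7993e+02 3.0000e-02 1.2261e+02] f [ 6.1  1.1 -4.1] 0.02189795378241742 24.999539852142334
```

View pics/c4.png

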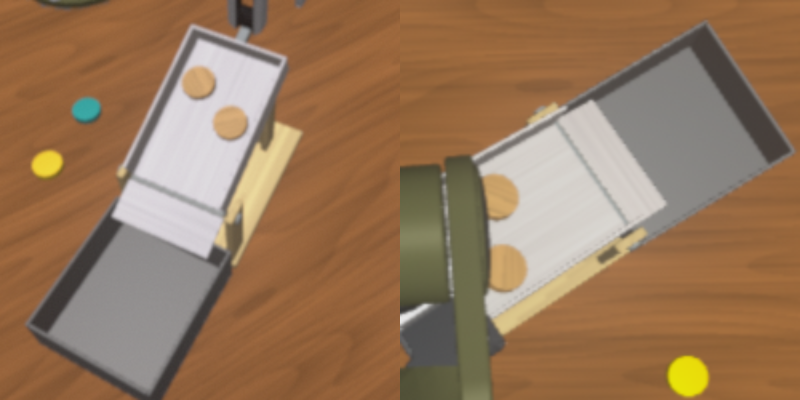

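The tray is at about 20° and both blanks, at (198,82) and (230,123), are still in it. I'll tip further, gently.

Call:
apply_moves(
  increments=[
    {"tx": -0.13, "ty": 0, "tz": -0.19, "ax": 0, "ay": 0, "az": 0},
    {"tx": -0.13, "ty": 0, "tz": -0.19, "ax": 0, "ay": 0, "az": 0},
    {"tx": -0.13, "ty": 0, "tz": -0.19, "ax": 0, "ay": 0, "az": 0},
    {"tx": 0, "ty": 0, "tz": 0, "ax": 0, "ay": 0, "az": 0},
    {"tx": 0, "ty": 0, "tz": 0, "ax": 0, "ay": 0, "az": 0},
    {"tx": 0, "ty": 0, "tz": 0, "ax": 0, "ay": 0, "az": 0},
    {"tx": 0, "ty": 0, "tz": 0, "ax": 0, "ay": 0, "az": 0},
    {"tx": 0, "ty": 0, "tz": 0, "ax": 0, "ay": 0, "az": 0},
    {"tx": 0, "ty": 0, "tz": 0, "ax": 0, "ay": 0, "az": 0},
    {"tx": 0, "ty": 0, "tz": 0, "ax": 0, "ay": 0, "az": 0},
    {"tx": 0, "ty": 0, "tz": 0, "ax": 0, "ay": 0, "az": 0},
    {"tx": 0, "ty": 0, "tz": 0, "ax": 0, "ay": 0, "az": 0},
  ],
)

```text
time_s: 11.65
ee_pos: [0.4878, 0.0533, 0.4326]
eef_rot: [3.141, 0.0, 2.14]
force: [4.5, 2.6, -2.8]
grip_width: 0.022
grip_force: 25.0
```

```bash
python3 see.py pics/c5.png
```

```text
t 11.65 cradle x,y 0.0015 0.0907 tipz 0.2336 rpy [1.7994e+02 2.0000e-02 1.2261e+02] f [ 4.5  2.6 -2.8] 0.022002912895441783 24.99954789876938
```

View pics/c5.png

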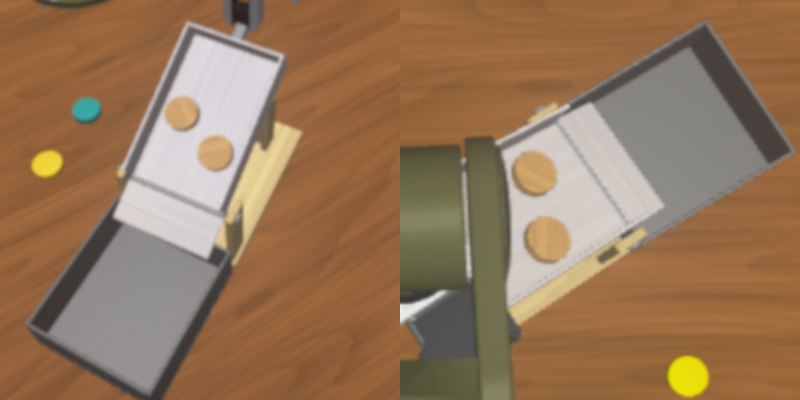

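Both blanks have moved down the tray to (181,113) and (214,153), so they are sliding slowly. I'll add a few degrees and wait.

Call:
apply_moves(
  increments=[
    {"tx": -0.08, "ty": 0, "tz": -0.11, "ax": 0, "ay": 0, "az": 0},
    {"tx": -0.08, "ty": 0, "tz": -0.11, "ax": 0, "ay": 0, "az": 0},
    {"tx": -0.08, "ty": 0, "tz": -0.11, "ax": 0, "ay": 0, "az": 0},
    {"tx": 0, "ty": 0, "tz": 0, "ax": 0, "ay": 0, "az": 0},
    {"tx": 0, "ty": 0, "tz": 0, "ax": 0, "ay": 0, "az": 0},
    {"tx": 0, "ty": 0, "tz": 0, "ax": 0, "ay": 0, "az": 0},
    {"tx": 0, "ty": 0, "tz": 0, "ax": 0, "ay": 0, "az": 0},
    {"tx": 0, "ty": 0, "tz": 0, "ax": 0, "ay": 0, "az": 0},
    {"tx": 0, "ty": 0, "tz": 0, "ax": 0, "ay": 0, "az": 0},
    {"tx": 0, "ty": 0, "tz": 0, "ax": 0, "ay": 0, "az": 0},
  ],
)

```text
time_s: 13.0
ee_pos: [0.4917, 0.0472, 0.4423]
eef_rot: [3.141, 0.0, 2.14]
force: [6.8, 2.0, -3.7]
grip_width: 0.0218
grip_force: 25.0
```

```bash
cat > blobs.py <<'E'
from h import *;from station import *
st(get_obs())
A=camera('scene'); h=cv2.cvtColor(A['pixels'],cv2.COLOR_RGB2HSV)
m=cv2.inRange(h,(10,70,150),(20,180,255)); x=np.zeros_like(m);x[140:390,160:350]=m[140:390,160:350]
n,l,s,c=cv2.connectedComponentsWithStats(x)
for i in range(1,n):
    if s[i,4]>60: print(s[i],c[i].round(1),"crop",((c[i]-[160,140])*1.6).round())
E
python3 blobs.py
```

```text
t 13.0 cradle x,y 0.0015 0.0834 tipz 0.2433 rpy [1.7995e+02 2.0000e-02 1.2261e+02] f [ 6.8  2.  -3.7] 0.021816296491475432 24.9992036819458
[160 140  21   9 113] [167.7 142.7] crop [12.  4.]
[ 160  140   98   68 2105] [206.2 168.9] crop [74. 46.]
[268 140  28  24  94] [282.6 149.2] crop [196.  15.]
[319 150  21  16 113] [328.4 158.6] crop [269.  30.]
[323 165  22  10  86] [335.1 169. ] crop [280.  46.]
[204 166  65  37 515] [241.9 185.5] crop [131.  73.]
[160 173  87  43 344] [203.4 194. ] crop [69. 86.]
[330 182  20  21 206] [341.1 191.8] crop [290.  83.]
[ 293  199   57  138 2756] [327.8 276.3] crop [268. 218.]
[211 201  43  40 147] [235.2 225.6] crop [120. 137.]
[182 215  25  16 137] [193.7 222.7] crop [ 54. 132.]
[160 226  17  18  94] [166.1 234.9] crop [ 10. 152.]
[ 160  236   79   86 2110] [195.6 277.9] crop [ 57. 221.]
[160 246  17  16 124] [166.1 253.4] crop [ 10. 181.]
[295 316  55  38 302] [323.2 333.8] crop [261. 310.]
[160 321  25  16  95] [170.3 328.3] crop [ 16. 301.]
[218 324  22  21 364] [228.1 334.2] crop [109. 311.]
[302 327  48  40 357] [332.6 344.5] crop [276. 327.]
[244 335  22  22 384] [254.3 345.4] crop [151. 329.]
[160 355  25  22 192] [169.  365.3] crop [ 14. 360.]
```

The blobs at crop (109,311) and (151,329), about 22 px each, are both blanks in the bin. I'll lower the tray back along the same arc.

Call:
apply_moves(
  increments=[
    {"tx": 0.12, "ty": 0, "tz": 0.16, "ax": 0, "ay": 0, "az": 0},
    {"tx": 0.12, "ty": 0, "tz": 0.17, "ax": 0, "ay": 0, "az": 0},
    {"tx": 0.2, "ty": 0, "tz": 0.29, "ax": 0, "ay": 0, "az": 0},
    {"tx": 0.19, "ty": 0, "tz": 0.28, "ax": 0, "ay": 0, "az": 0},
    {"tx": 0.17, "ty": 0, "tz": 0.31, "ax": 0, "ay": 0, "az": 0},
    {"tx": 0.16, "ty": 0, "tz": 0.3, "ax": 0, "ay": 0, "az": 0},
    {"tx": 0.14, "ty": 0, "tz": 0.31, "ax": 0, "ay": 0, "az": 0},
    {"tx": 0.14, "ty": 0, "tz": 0.32, "ax": 0, "ay": 0, "az": 0},
    {"tx": 0.11, "ty": 0, "tz": 0.32, "ax": 0, "ay": 0, "az": 0},
    {"tx": 0.11, "ty": 0, "tz": 0.33, "ax": 0, "ay": 0, "az": 0},
    {"tx": 0.05, "ty": 0, "tz": 0.22, "ax": 0, "ay": 0, "az": 0},
    {"tx": 0.05, "ty": 0, "tz": 0.22, "ax": 0, "ay": 0, "az": 0},
  ],
)

```text
time_s: 14.55
ee_pos: [0.4662, 0.0871, 0.3453]
eef_rot: [3.14, -0.0, 2.14]
force: [5.1, 5.5, -0.3]
grip_width: 0.0218
grip_force: 25.0
```

Call:
apply_moves(
  increments=[
    {"tx": 0.03, "ty": 0, "tz": 0.12, "ax": 0, "ay": 0, "az": 0},
    {"tx": 0.03, "ty": 0, "tz": 0.11, "ax": 0, "ay": 0, "az": 0},
    {"tx": 0, "ty": 0, "tz": 0, "ax": 0, "ay": 0, "az": 0},
    {"tx": 0, "ty": 0, "tz": 0, "ax": 0, "ay": 0, "az": 0},
    {"tx": 0, "ty": 0, "tz": 0, "ax": 0, "ay": 0, "az": 0},
  ],
)

```text
time_s: 15.18
ee_pos: [0.4654, 0.0882, 0.34]
eef_rot: [3.139, 0.002, 2.14]
force: [-0.8, -1.0, 15.4]
grip_width: 0.0218
grip_force: 25.0
```

Call:
apply_moves(
  increments=[
    {"tx": 0, "ty": 0, "tz": 0, "ax": 0, "ay": 0, "az": 0},
    {"tx": 0, "ty": 0, "tz": 0, "ax": 0, "ay": 0, "az": 0},
    {"tx": 0, "ty": 0, "tz": 0, "ax": 0, "ay": 0, "az": 0},
    {"tx": 0, "ty": 0, "tz": 0, "ax": 0, "ay": 0, "az": 0},
    {"tx": 0, "ty": 0, "tz": 0, "ax": 0, "ay": 0, "az": 0},
  ],
  jaw=0.4,
)

```text
time_s: 15.8
ee_pos: [0.4653, 0.0881, 0.3386]
eef_rot: [-3.141, -0.0, 2.14]
force: [1.1, 0.5, -0.4]
grip_width: 0.0566
grip_force: 0.0
```

Released. I'll rise, back away and check.

Call:
apply_moves(
  increments=[
    {"tx": 0, "ty": 0, "tz": -0.5, "ax": 0, "ay": 0, "az": 0},
    {"tx": 0, "ty": 0, "tz": -1, "ax": 0, "ay": 0, "az": 0},
    {"tx": 0, "ty": 0, "tz": -1, "ax": 0, "ay": 0, "az": 0},
    {"tx": 1, "ty": 0, "tz": -0.5, "ax": 0, "ay": 0, "az": 0},
    {"tx": 1, "ty": 0, "tz": 0, "ax": 0, "ay": 0, "az": 0},
    {"tx": 1, "ty": 0, "tz": 0, "ax": 0, "ay": 0, "az": 0},
    {"tx": 1, "ty": 0, "tz": 0, "ax": 0, "ay": 0, "az": 0},
    {"tx": 1, "ty": 0, "tz": 0, "ax": 0, "ay": 0, "az": 0},
    {"tx": 1, "ty": 0, "tz": 0, "ax": 0, "ay": 0, "az": 0},
    {"tx": 0, "ty": 0, "tz": 0, "ax": 0, "ay": 0, "az": 0},
  ],
)

```text
time_s: 17.05
ee_pos: [0.3675, 0.2406, 0.4297]
eef_rot: [3.141, 0.0, 2.142]
force: [-0.0, -0.3, -0.6]
grip_width: 0.0565
grip_force: 0.0
```

```bash
python3 see.py pics/c6.png; python3 -c "
from h import *;from station import *
print(black(camera('scene'),(305,150,335,185)))"
```

```text
t 17.05 cradle x,y 0.0015 0.3133 tipz 0.2307 rpy [179.94   0.   122.75] f [-0.  -0.3 -0.6] 0.056508889751679114 0.0
(array([320.03225806, 165.84946237]), array([10, 11, 11, 11, 93], dtype=int32))
```

View pics/c6.png

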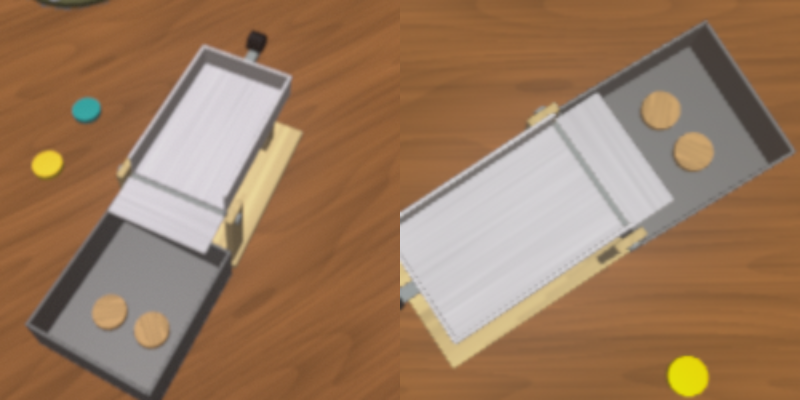

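Both blanks lie in the bin at (109,311) and (151,329). The gate is down, the tray is empty, and the grip is back at its starting pixel, so the tray is flat. The robot is touching nothing.

```bash
python3 -c "
from station import *
print(hand_in())"
```

```text
the job is handed in; nothing more can be done
None
```

The job is handed in at about 17 s: gate folded down, both blanks tipped into the grey bin, tray back flat on its cradle with the gate left down.

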